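# Clear the die bed and bring the square tool pot to the front

### The job

With the brush, not with the fingers, sweep the three metal offcuts off the steel bed into the chip tray beside it, then stand the brush back on the bench on its bristles. After that turn the tool carousel smoothly, without spinning it, until its only square pot points straight at the brass arrow on the bed, and finish while still holding the carousel still there: do not let go. Leave the other things on the bench where they are.

Things in the scene. Friction and masses are not known exactly. Their poses are not given: they have to be found in the camera images.
- station: Fixed steel assembly. Origin on the bench under the centre of its bed, z up. Bed: flat plate, x -80..80, y -70..70 mm, top at z = 30 mm. The chip tray adjoins its -y edge; the carousel's vertical axis is at x = 0, y = 185 mm. A brass arrow flat on the bed's +y edge at x = 0 points in +y at that axis; the carousel's side nearest it is its front.
- carousel: Turntable, origin on its axis, 36 mm above the bench. Grey disc, radius 108 mm, top 46 mm above the bench, with a hub of radius 16 mm rising 22 mm more. Turns freely either way, no stop, friction 0.04 N m; stays where left. Six aluminium pots stand on it every 60 degrees, centres 85 mm from the axis: five round, 36 mm wide, one square, which is on the carousel's own -y axis.
- square_pot (a point): Centre of the square pot's rim, 116 mm above the bench. Pot 34 x 34 mm, sides square to the radius; all pots are 70 mm high, from 46 to 116 mm above the bench; tool shanks stick up at most 18 mm out of them.
- front_point (a point): Point fixed to the station, 85 mm from the carousel's axis towards the arrow (station x = 0, y = 100 mm), 116 mm above the bench: where square_pot has to come.
- tray (a point): Centre of the chip tray's inner floor, 6 mm above the bench (station x = 0, y = -129.5 mm). Open aluminium tray, outside 190 (station x) x 115 mm (y -187..-72), walls 3 mm thick, rim 25 mm above the bench, 5 mm below the bed's top.
- brush: Bench brush, 0.22 kg, standing on its bristles on the bench beside the tray. Origin at the bristle tips under its centre, x along its length, z up. Stiff bristle block 125 (x) x 26 (y) mm, z 0..40; wooden back 130 x 30 mm, z 40..60; wooden grip 95 (x) x 20 (y) mm, z 60..95 mm, pinched across y from above.
- offcut_block: Aluminium offcut, 28 x 22 x 18 mm high, origin at the centre of its underside; starts on the bed.
- offcut_hex: Stub of hexagonal steel bar, 26 mm across its corners, 18 mm high, origin at the centre of its underside; starts on the bed.
- offcut_angle: Stub of steel angle, 30 x 24 mm, 20 mm high, origin at the centre of its underside; starts on the bed.
- collet: Bystander: steel collet, a cone 34 mm wide and 35 mm high, near the tray.
- insert_box: Bystander: flat yellow plastic box, 50 x 34 x 20 mm, beyond the bed.
- gauge_block: Bystander: dark steel block, 60 x 30 x 25 mm, beyond the tray.
- wrench: Bystander: spanner lying at the right (-y) side of the bench.
- screwdriver: Bystander: screwdriver lying at the left (+y) side of the bench.
- oil_bottle: Bystander: white bottle, 56 mm wide, 130 mm high, left of the carousel.
- bearing: Bystander: steel ring lying flat, 64 mm wide, 18 mm high, far side, right.
Things that resemble listed ones, but are neither listed nor needed, are in the scene too. There is more than one size of the brush; the job needs the largest.

How it is judged:
On the way, in this order (a step that is already met when the one before it is completed fails the run):
1. all three offcuts lie in the chip tray (x of offcut_block in the frame of station between -0.095 and 0.095 m and y of offcut_block in the frame of station between -0.187 and -0.071 m and height (world z) of each of offcut_block, offcut_hex, offcut_angle below 0.03 m and x of offcut_hex in the frame of station between -0.095 and 0.095 m and y of offcut_hex in the frame of station between -0.187 and -0.071 m and x of offcut_angle in the frame of station between -0.095 and 0.095 m and y of offcut_angle in the frame of station between -0.187 and -0.071 m), for 0.1 s.
2. the brush stands on the bench on its bristles, let go (height (world z) of brush below 0.004 m and angle between brush's own z axis and vertical below 0.12 rad and contact force between the fingers and brush below 0.1 N and linear speed of brush below 0.02 m/s), for 0.2 s.
3. the square pot is at the front point and the fingers hold the carousel (horizontal distance between square_pot and front_point below 0.009 m and angular speed of carousel below 0.1 rad/s and contact force between the fingers and carousel above 1 N), for 0.2 s.
At the end, for the whole second after the job is handed in: Square pot's centre within 9 mm of the front point in plan, carousel still (under 0.1 rad/s), fingers bearing on it with over 1 N; all offcuts in the chip tray; brush standing on the bench on its bristles, within 0.12 rad of upright, untouched, at rest (all of step 1 and all of step 2 and all of step 3); the arm keeps its last pose, push and grip.
It fails at once if an offcut is touched by the fingers (contact force between the fingers and offcut_block above 0.5 N or contact force between the fingers and offcut_hex above 0.5 N or contact force between the fingers and offcut_angle above 0.5 N).
It fails at once if the carousel is spun faster than 3 rad/s (angular speed of carousel above 3 rad/s).
It fails at once if a bystander is moved by more than 30 mm (distance of any of collet, insert_box, gauge_block, wrench, screwdriver, oil_bottle, bearing from where it was at the start of the episode above 0.03 m).
It also fails if it takes over 72 s, if anything falls off the work surface, if the arm or the gripper's body presses on something with over 40 N, if the wrist force passes 120 N, or if a joint passes its speed limit or range.

### The arm

A 6-joint arm with a two-finger parallel gripper is mounted at the origin on the work surface. World frame = base frame: x ahead of the robot, y to its left, z up, the work surface at z = 0. Lengths are in m, angles in rad, forces in N, time in s.
With the tool pointing down it reaches from about 0.3 to 0.825 m from the base axis. Payload 5.4 kg.
Tool frame: the origin (TCP) lies at the centre of the arm's flange, where the gripper is bolted on; the fingertips stand 190 mm ahead of it and the grasp point (between the pads) lies 171 mm ahead of it; x points along the fingers, y is the direction in which the jaws open and shut, and the axes are right-handed (so a half turn about x gives the same grasp; the last joint's range is limited). The gripper opens to 92 mm and grips with 3 to 60 N. Pads are 20 mm wide; open, the fingers measure 128 mm over their backs; the gripper's body (75 mm by 189 mm) begins 69 mm behind the grasp point.
Start: joints at [-1.55, 0.158, 1.597, -0, 1.386, -0.21], TCP at [0.132, -0.56, 0.405] pointing down, gripper open.
Joint ranges: [-2.91, 2.91], [-0.94, 2.29], [0.18, 2.7], [-1.29, 4.43], [0.17, 2.64], [-3, 3]. Speed limits (rad/s): [2.57, 2.57, 3.14, 3.14, 3.14, 3.14].

### API

Orientations are given as a rotation vector (axis times angle).
In Python, from station import observe, read_camera, camera_model, close_job, outline_of gives the robot as it stands. The module is installed in compiled form; this text tells all that it offers.
- The arm moves only by the tool arm_command, never from a script. Its argument "steps" is a list of rows, each an object of numbers: "dx", "dy", "dz": the shift along the world's x, y, z in units of 40 mm (1.0 is 40 mm); "roll": the turn about the world's z in units of 5 degrees (1.0 is 5 degrees). In form: [{"dx": .., "dy": .., "dz": .., "roll": ..}, ...]. A call has 1 to 12 rows; each row is the pose to reach, as a shift and turn from the pose commanded when the call began; what a row does not reach only later rows make up. A row lasts 1/12 s, in which the tool goes at most 41.7 mm and 7.16 degrees, less where a joint would pass 70% of its speed; a pose out of reach is approached as far as the arm can. A call with a gripper value outside its range is refused whole. "claw" is the closure in counts, from 0 (fully open) to 255 (shut), set as the call begins (left out, the last holds). The fingers move at their own pace and stop on an object; the grip force is fixed at half the most. Time passes only in rows, so rows that repeat a pose let the fingers close. It gives the time, the measured TCP pose, the force and the opening at its end, in the units of the state.
- observe(): the state, without advancing time (a new reading comes with each control period).
- read_camera(name): name is "scene" or "top"; returns the picture (384x512x3 uint8, blue, green, red); there is no depth.
- camera_model(name): a dict with "fx", "fy", "cx", "cy" (pixels), "T" (4x4, takes a point from camera to world coordinates). Camera axes: x right, y down, z forward; pixel columns grow to the right and rows downward; lengths in m; the calibration is good to about 2 mm. A picture is of the moment at which its call begins. camera_model takes no time and is no camera call.
- close_job(): hands the job in, once; it reports no verdict.
Trained networks look in the newest picture that a camera, given by its name, has taken for a name from the list of things; names that differ only in an ending like _2 or _b are one class to them, and where a whole thing is asked for, a point or a joint stands for the part that bears it (a point fixed in the world has none). Each returns a list of dicts, best first, with "conf" (0 to 1); they miss things now and then, are a little off and sometimes report something else, mostly with a low value. They report only what shows in the picture. A call takes as long as a camera call. They do not tell look-alikes from the thing itself.
- outline_of(camera, query): "region" (384x512 bool, what is visible of it) and "bbox" ([centre column, centre row, width, height] in pixels, round what is visible of it).
The state is a dict: "clock": time; "joint_positions": joint angles; "joint_velocities": joint speeds; "joint_efforts": joint torques, N m; "eef_pos": TCP position; "ee_rot": TCP orientation; "force": force on the tool from outside, world axes, zero at the start; "wrist_torque": the same for the moment, N m; "gripper_width": finger opening in m.
Only numpy, scipy, OpenCV 4.12 (cv2) and the standard library are available. Lean on these libraries where they do the work, as an engineer would, in place of code of your own. Each camera call takes 0.05 s, during which the arm holds its last target. There are 200 camera calls.

## Working session

There is one attempt and no reset: what is moved stays moved. The work goes in short steps, Python scripts to look and compute and a tool call to move; the robot and the scene stay as the last step left them, time stands still between calls to the robot, and variables do not carry over. Pictures are saved under pics/ and viewed, about 8 in all and at most 12, crops included, and the job is handed in when it is done.

Besides the shell and the picture viewer there is one more tool, called after ">>>" in YAML: its name, and indented under it one key for each argument. arm_command: Moves the arm, as the interface text tells. Its arguments: {"type":"object","properties":{"steps":{"type":"array","items":{"type":"object","properties":{"dx":{"type":"number"},"dy":{"type":"number"},"dz":{"type":"number"},"roll":{"type":"number"}}}},"claw":{"type":"number"}},"required":["steps"]}

```bash
mkdir -p pics
python3 - <<'E'
from station import *
import cv2,numpy as np
s=observe();print({k:np.round(v,3) for k,v in s.items()})
for c in("scene","top"):
    cv2.imwrite(f"pics/{c}0.png",cv2.resize(read_camera(c),(800,600)))
    m=camera_model(c);print(c,m["fx"],m["fy"],m["cx"],m["cy"]);print(np.round(m["T"],3))
E
```

```text
{'clock': np.float64(0.0), 'joint_positions': array([-1.55 ,  0.159,  1.598, -0.   ,  1.386, -0.21 ]), 'joint_velocities': array([ 0.001,  0.   ,  0.002, -0.001, -0.001, -0.001]), 'joint_efforts': array([-0.0000e+00, -3.8556e+01, -3.2211e+01,  7.0000e-02,  3.8000e-02,
       -0.0000e+00]), 'eef_pos': array([ 0.132, -0.559,  0.404]), 'ee_rot': array([ 2.1  ,  0.245, -2.1  ]), 'force': array([ 0.259, -0.03 ,  0.107]), 'wrist_torque': array([ 0.036, -0.038, -0.014]), 'gripper_width': np.float64(0.092)}
scene 489.56751446337586 489.56751446337586 257.28696901465884 191.46258335233765
[[ 0.015  0.706 -0.708  1.602]
 [ 1.    -0.     0.021 -0.023]
 [ 0.015 -0.708 -0.706  1.177]
 [ 0.     0.     0.     1.   ]]
top 430.01383772513896 430.01383772513896 259.9081617025136 198.5846269653212
[[ 0.024 -0.99   0.136  0.341]
 [-1.    -0.022  0.016 -0.008]
 [-0.013 -0.136 -0.991  1.362]
 [ 0.     0.     0.     1.   ]]
```

View pics/scene0.png

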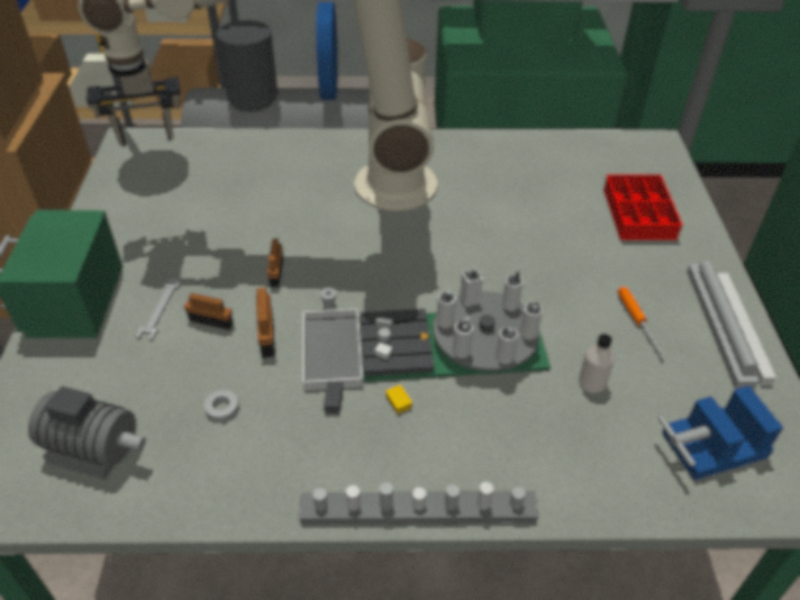

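View pics/top0.png

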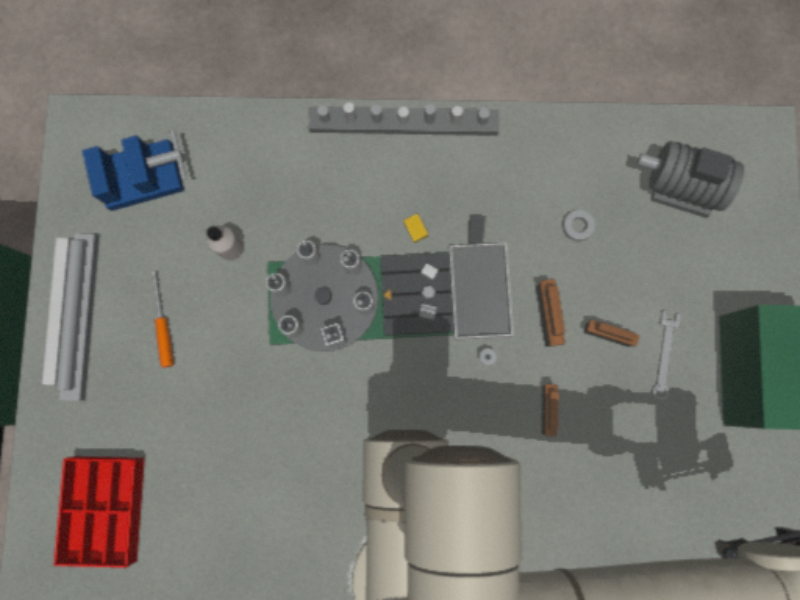

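The scene view shows the station at its centre and three brushes at (265,320), (208,310) and (275,262). In the top view the largest brush is at (552,312), the square pot at (332,333), the offcuts at (429,271), (428,292) and (428,310), and the tray around (481,290).

```bash
cat > h.py <<'E'
from station import *
import cv2,numpy as np
def p2w(c,u,v,z):
    m=camera_model(c);T=np.array(m["T"]);d=T[:3,:3]@np.array([(u-m["cx"])/m["fx"],(v-m["cy"])/m["fy"],1.0])
    o=T[:3,3];return (o+d*(z-o[2])/d[2])[:2]
def rect(c,reg,z):
    """min-area rect of region projected to plane z: centre, size, angle of long side (deg)"""
    ct=max(cv2.findContours(reg.astype(np.uint8),cv2.RETR_EXTERNAL,cv2.CHAIN_APPROX_NONE)[0],key=len)[:,0]
    w=np.array([p2w(c,u,v,z) for u,v in ct],np.float32)*1000
    (x,y),(a,b),t=cv2.minAreaRect(w)
    if a<b:a,b,t=b,a,t+90
    return np.round([x,y,a,b,(t+90)%180-90],1)
E
python3 - <<'E'
from h import *
im=read_camera("top");cv2.imwrite("pics/topraw.png",im)
cv2.imwrite("pics/crop.png",cv2.resize(im[140:270,160:380],(800,473),interpolation=cv2.INTER_CUBIC))
for q,z in[("brush",.095),("offcut_block",.048),("offcut_hex",.048),("offcut_angle",.05),("tray",.025),("carousel",.046),("square_pot",.116),("collet",.02),("gauge_block",.025),("insert_box",.02),("oil_bottle",.1)]:
    for r in outline_of("top",q):
        print(q,round(r["conf"],2),np.round(r["bbox"]),rect("top",r["region"],z))
E
```

```text
brush 0.79 [354. 197.  16.  38.] [ 518.8 -259.8  124.2   41.7    7.3]
brush 0.72 [393. 214.  31.  22.] [ 480.5 -374.   100.2   29.6   73.4]
brush 0.62 [353. 263.  10.  33.] [ 336.1 -257.2   95.5   34.7   -0.4]
offcut_block 0.57 [274. 175.   9.   1.] [600.5 -28.3  25.1  21.2  64.3]
offcut_hex 0.49 [206. 190.  71.  71.] [546.8 178.5 217.5 215.6  49. ]
offcut_angle 0.42 [274. 202.  10.  11.] [521.4 -27.9  27.3  23.6  72.8]
tray 0.8 [249. 192. 162.  74.] [555.4  51.1 495.4 223.6 -88.7]
square_pot 0.93 [208. 188.  70.  71.] [535.1 168.9 205.6 202.9  50.5]
gauge_block 0.7 [304. 145.   6.  23.] [ 695.7 -123.6   59.9   29.4   -4.4]
gauge_block 0.32 [273. 201.   9.  10.] [523.8 -28.3  26.6  24.6  77.1]
insert_box 0.64 [267. 145.  12.  22.] [696.8   0.   48.6  31.7  27.3]
insert_box 0.52 [248. 186. 155.  68.] [559.3  51.4 490.8 218.2 -88.7]
insert_box 0.39 [274. 173.   7.   9.] [606.3 -29.7  27.1  23.1  64.2]
oil_bottle 0.63 [145. 152.  27.  27.] [641.3 368.4  79.6  53.   46.9]
oil_bottle 0.59 [250. 187. 158.  72.] [546.1  45.8 469.7 215.3 -87. ]
oil_bottle 0.39 [427. 226.  20.  54.] [ 440.7 -474.   160.7   35.6   -7.9]
```

View pics/crop.png

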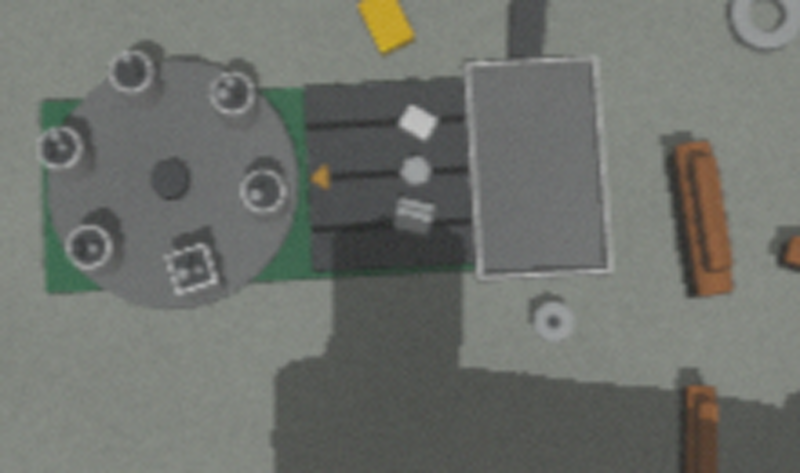

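The crop shows the tray rim corners at (467,64), (597,59), (610,269) and (478,277). The hub is at (171,178), the arrow at (320,177), the square pot at (190,268), and the brush runs from (691,145) to (712,293).

Run:
```python
from h import *
w=lambda x,y,z:np.round(1000*p2w("top",160+(x+.5)/3.636-.5,140+(y+.5)/3.636-.5,z),1)
for n,x,y,z in[("hub",171,176,.068),("arrow",320,177,.030),("t1",466,62,.025),("t2",598,58,.025),("t3",611,270,.025),("t4",477,278,.025),("sq",191,268,.116),("front pot",264,190,.116),("block",418,121,.048),("hex",415,170,.048),("angle",414,215,.050),("b1",676,146,.06),("b2",706,141,.06),("b3",732,292,.06),("b4",694,296,.06),("grip far",701,152,.095),("grip near",714,270,.095),("collet",553,321,.035)]: print(n,w(x,y,z))
h=w(171,176,.068)
# brush grip by colour in both cameras
for c in("top","scene"):
    im=read_camera(c)
    for r in outline_of(c,"brush"):
        print(c,round(r["conf"],2),np.round(r["bbox"]),rect(c,r["region"],.06))
```

```text
hub [547.3 175.7]
arrow [555.3  52.3]
t1 [660.6 -72.3]
t2 [ 666.6 -187.5]
t3 [ 480.8 -199.2]
t4 [471.3 -84.6]
sq [465.3 149.8]
front pot [529.8  93.3]
block [602.7 -31. ]
hex [560.2 -29.2]
angle [521.2 -29.1]
b1 [ 583.4 -248.7]
b2 [ 588.3 -273.9]
b3 [ 461.  -294.8]
b4 [ 456.9 -263.2]
grip far [ 572.3 -262.7]
grip near [ 475.3 -272.6]
collet [ 435.2 -148.8]
top 0.92 [352. 198.  18.  40.] [ 522.4 -266.4  129.7   44.8    5.8]
top 0.87 [393. 215.  35.  22.] [ 484.  -384.7  105.9   31.5   74.2]
top 0.76 [351. 263.  10.  36.] [ 334.6 -264.1   95.3   29.8   -0.4]
scene 0.98 [134. 202.  32.  27.] [ 515.2 -379.3  124.4   82.1   71.3]
scene 0.92 [170. 206.   9.  46.] [ 541.8 -266.2  195.5   32.2    9.1]
scene 0.51 [176. 168.  13.  32.] [ 3.665e+02 -2.622e+02  1.512e+02  3.010e+01  1.000e-01]
```

```bash
cat >> h.py <<'E'
from scipy.spatial.transform import Rotation as R
def st():
    s=observe();r=R.from_rotvec(s["ee_rot"]).as_matrix()
    print("t",round(float(s["clock"]),2),"pos",np.round(s["eef_pos"]*1000,1),"jaw",round(float(np.degrees(np.arctan2(r[1,1],r[0,1]))),2),"down",np.round(r[:,0],3),"q6",np.round(s["joint_positions"],2),"F",np.round(s["force"],1),"w",round(float(s["gripper_width"])*1000,1))
E
python3 -c "
from h import *
st()"
```

```text
t 0.9 pos [ 131.5 -559.7  404.7] jaw -76.77 down [ 0. -0. -1.] q6 [-1.55  0.16  1.6   0.    1.39 -0.21] F [-0.3 -0.6 -0. ] w 91.6
```

>>> arm_command:
  steps:
    - {"dx":9.8,"dy":7.25,"dz":-1.5,"roll":-1.25}
    - {"dx":9.8,"dy":7.25,"dz":-1.5,"roll":-1.25}
    - {"dx":9.8,"dy":7.25,"dz":-1.5,"roll":-1.25}
    - {"dx":9.8,"dy":7.25,"dz":-1.5,"roll":-1.25}
    - {"dx":9.8,"dy":7.25,"dz":-1.5,"roll":-1.25}
    - {"dx":9.8,"dy":7.25,"dz":-1.5,"roll":-1.25}
    - {"dx":9.8,"dy":7.25,"dz":-1.5,"roll":-1.25}
    - {"dx":9.8,"dy":7.25,"dz":-1.5,"roll":-1.25}
    - {"dx":9.8,"dy":7.25,"dz":-1.5,"roll":-1.25}
    - {"dx":9.8,"dy":7.25,"dz":-1.5,"roll":-1.25}
    - {"dx":9.8,"dy":7.25,"dz":-1.5,"roll":-1.25}
    - {"dx":9.8,"dy":7.25,"dz":-1.5,"roll":-1.25}

```text
clock: 1.9
eef_pos: [0.5254, -0.2675, 0.3444]
ee_rot: [2.158, 0.133, -2.158]
force: [0.5, -1.0, -0.2]
gripper_width: 0.092
```

Run:
```python
from h import *
st()
im=read_camera("scene")
cv2.imwrite("pics/s2.png",cv2.resize(im[100:250,80:280],(800,600),interpolation=cv2.INTER_CUBIC))
```

```text
t 1.9 pos [ 525.4 -267.5  344.4] jaw -82.95 down [ 0.  0. -1.] q6 [-0.68  0.25  1.62  0.    1.28  0.77] F [ 0.5 -1.  -0.2] w 92.0
```

View pics/s2.png

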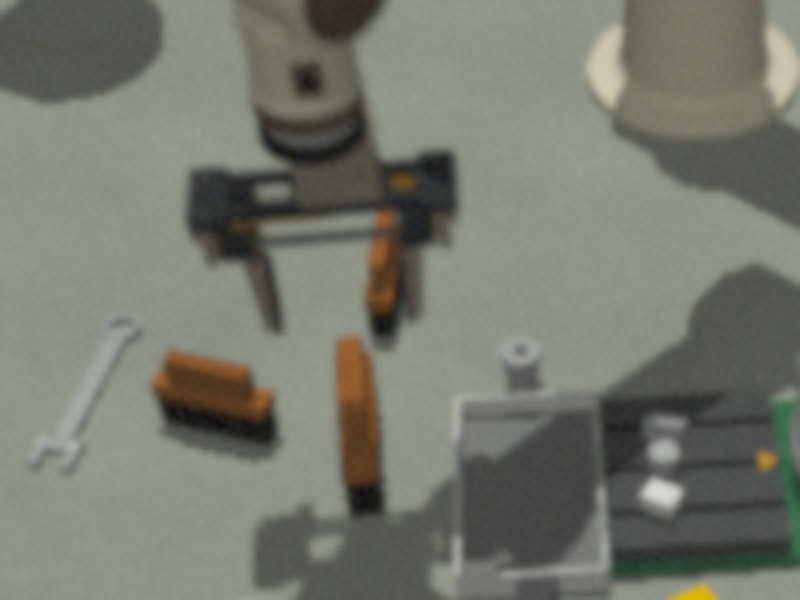

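The scene crop shows the gripper above and behind the large brush. The brush grip's far end is at (348,340), and its near face runs from the top at about (362,470) to the bristle foot at (367,512).

Run:
```python
from h import *
w=lambda x,y,z:np.round(1000*p2w("scene",80+(x+.5)/4-.5,100+(y+.5)/4-.5,z),1)
print(w(367,512,0),"brush front foot; expect near (586,-261)")
print(w(349,339,.095),"grip far end")
print(w(364,485,.06),"back front top edge/bottom", w(364,485,.04))
print("traycorners",w(458,400,.025),w(602,400,.025))
print("offc", w(661,494,.048),w(663,451,.048),w(664,424,.05),"arrow",w(766,460,.03))
```

```text
[ 583.  -261.8] brush front foot; expect near (586,-261)
[ 484.7 -276.4] grip far end
[ 607.9 -254.9] back front top edge/bottom [ 590.1 -259. ]
traycorners [ 484.  -195.8] [484.1 -78.2]
offc [606.8 -29.5] [562. -28.] [534.8 -27.3] arrow [555.3  53.5]
```

>>> arm_command:
  steps:
    - {"dx":-0.05,"dy":-0.04,"dz":-1.0,"roll":0.1}
    - {"dx":-0.05,"dy":-0.04,"dz":-1.8,"roll":0.1}
    - {"dx":-0.05,"dy":-0.04,"dz":-2.25,"roll":0.1}
    - {"dx":-0.05,"dy":-0.04,"dz":-2.25,"roll":0.1}

```text
clock: 2.28
eef_pos: [0.5198, -0.2699, 0.2496]
ee_rot: [2.149, 0.148, -2.164]
force: [-0.1, 0.6, 1.1]
gripper_width: 0.0919
```

>>> arm_command:
  claw: 255
  steps:
    - {"dz":0}
    - {"dz":0}
    - {"dz":0}
    - {"dz":0}
    - {"dz":0}
    - {"dz":0}
    - {"dz":0}
    - {"dz":0}
    - {"dz":0}
    - {"dz":0}
    - {"dz":0}
    - {"dz":0}

```text
invalid input at $.steps[0]: expected keys dx, dy, dz, roll
```

>>> arm_command:
  claw: 255
  steps:
    - {"dx":0,"dy":0,"dz":0.08,"roll":0}
    - {"dx":0,"dy":0,"dz":0.08,"roll":0}
    - {"dx":0,"dy":0,"dz":0.08,"roll":0}
    - {"dx":0,"dy":0,"dz":0.08,"roll":0}
    - {"dx":0,"dy":0,"dz":0.08,"roll":0}
    - {"dx":0,"dy":0,"dz":0.08,"roll":0}
    - {"dx":0,"dy":0,"dz":0.08,"roll":0}
    - {"dx":0,"dy":0,"dz":0.08,"roll":0}

```text
clock: 2.95
eef_pos: [0.5215, -0.2714, 0.2581]
ee_rot: [2.154, 0.141, -2.154]
force: [0.5, 0.1, -0.6]
gripper_width: 0.0406
```

>>> arm_command:
  steps:
    - {"dx":0,"dy":0,"dz":0,"roll":0}
    - {"dx":0,"dy":0,"dz":0,"roll":0}
    - {"dx":0,"dy":0,"dz":0,"roll":0}
    - {"dx":0,"dy":0,"dz":0,"roll":0}
    - {"dx":0,"dy":0,"dz":0,"roll":0}
    - {"dx":0,"dy":0,"dz":0,"roll":0}

```text
clock: 3.45
eef_pos: [0.5215, -0.2713, 0.2578]
ee_rot: [2.154, 0.141, -2.154]
force: [0.4, -0.2, -0.9]
gripper_width: 0.0198
```

>>> arm_command:
  steps:
    - {"dx":0,"dy":0,"dz":0.8,"roll":0}
    - {"dx":0,"dy":0,"dz":1.5,"roll":0}
    - {"dx":0.1,"dy":0.6,"dz":1.9,"roll":-0.1}
    - {"dx":0.2,"dy":1.3,"dz":1.9,"roll":-0.2}
    - {"dx":0.3,"dy":2.1,"dz":1.9,"roll":-0.3}
    - {"dx":0.4,"dy":2.9,"dz":1.9,"roll":-0.4}
    - {"dx":0.5,"dy":3.7,"dz":1.9,"roll":-0.5}
    - {"dx":0.6,"dy":4.5,"dz":1.9,"roll":-0.6}
    - {"dx":0.7,"dy":5.3,"dz":1.9,"roll":-0.7}
    - {"dx":0.8,"dy":6.1,"dz":1.9,"roll":-0.78}
    - {"dx":0.93,"dy":6.8,"dz":1.9,"roll":-0.78}
    - {"dx":0.93,"dy":7.33,"dz":1.9,"roll":-0.78}

```text
clock: 4.45
eef_pos: [0.5587, 0.0242, 0.3335]
ee_rot: [2.189, 0.071, -2.19]
force: [-0.5, 0.3, -0.9]
gripper_width: 0.0195
```

>>> arm_command:
  steps:
    - {"dx":0,"dy":0,"dz":0,"roll":0}
    - {"dx":0,"dy":0,"dz":0,"roll":0}

```text
clock: 4.62
eef_pos: [0.5584, 0.0228, 0.3334]
ee_rot: [2.187, 0.071, -2.19]
force: [0.6, -0.7, -1.5]
gripper_width: 0.0198
```

Run:
```python
from h import *
st()
im=read_camera("scene")
cv2.imwrite("pics/s3.png",cv2.resize(im[130:280,180:380],(800,600),interpolation=cv2.INTER_CUBIC))
```

```text
t 4.62 pos [558.4  22.8 333.4] jaw -86.29 down [-0.001 -0.    -1.   ] q6 [-0.18  0.18  1.72 -0.    1.24  1.33] F [ 0.6 -0.7 -1.5] w 19.8
```

View pics/s3.png

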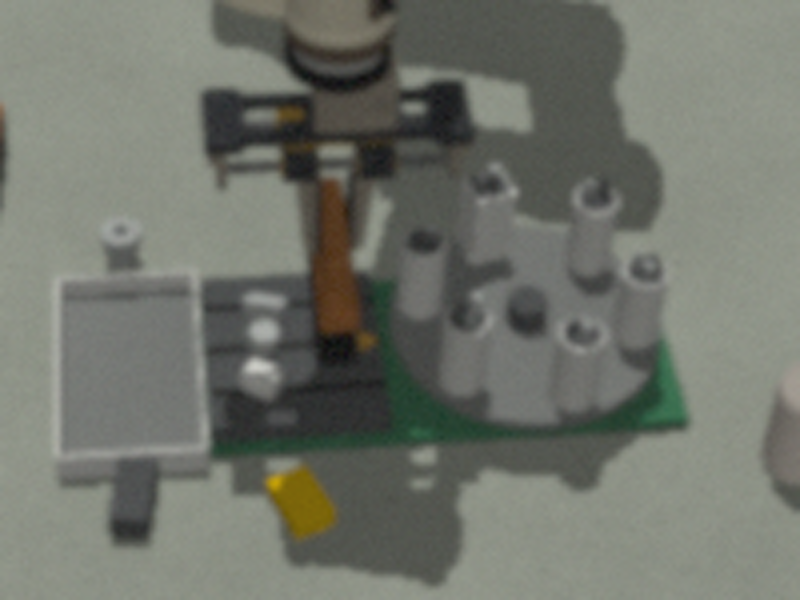

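The brush is held parallel to the bed over its +y part. The offcuts at (263,300), (264,332) and (262,378) are all on its tray side. I'll shift about 4 mm in +x to centre it on them, lower and sweep.

>>> arm_command:
  steps:
    - {"dx":0.1,"dy":0,"dz":-0.5,"roll":0}
    - {"dx":0.1,"dy":0,"dz":-0.9,"roll":0}
    - {"dx":0.1,"dy":0,"dz":-1.06,"roll":0}
    - {"dx":0.1,"dy":0,"dz":-1.06,"roll":0}
    - {"dx":0.1,"dy":0,"dz":-1.06,"roll":0}

```text
clock: 5.08
eef_pos: [0.5627, 0.021, 0.2916]
ee_rot: [2.19, 0.067, -2.191]
force: [-0.4, -0.1, -1.7]
gripper_width: 0.0199
```

>>> arm_command:
  steps:
    - {"dx":0.01,"dy":-0.15,"dz":0,"roll":0}
    - {"dx":0.02,"dy":-0.35,"dz":0,"roll":0}
    - {"dx":0.04,"dy":-0.55,"dz":0,"roll":0}
    - {"dx":0.05,"dy":-0.75,"dz":0,"roll":0}
    - {"dx":0.06,"dy":-0.95,"dz":0,"roll":0}
    - {"dx":0.07,"dy":-1.15,"dz":0,"roll":0}
    - {"dx":0.08,"dy":-1.3,"dz":0,"roll":0}
    - {"dx":0.09,"dy":-1.45,"dz":0,"roll":0}
    - {"dx":0.1,"dy":-1.6,"dz":0,"roll":0}
    - {"dx":0.1,"dy":-1.6,"dz":0,"roll":0}

```text
clock: 5.92
eef_pos: [0.5668, -0.0434, 0.2914]
ee_rot: [2.19, 0.066, -2.19]
force: [-0.4, 0.3, -1.9]
gripper_width: 0.0199
```

Run:
```python
from h import *
st()
a=read_camera("scene")[150:270,170:330]
cv2.imwrite("pics/s4.png",cv2.resize(a,(800,600),interpolation=cv2.INTER_CUBIC))
```

```text
t 5.92 pos [566.8 -43.4 291.4] jaw -86.47 down [ 0.    -0.001 -1.   ] q6 [-0.29  0.25  1.72 -0.    1.17  1.22] F [-0.4  0.3 -1.9] w 19.9
```

View pics/s4.png

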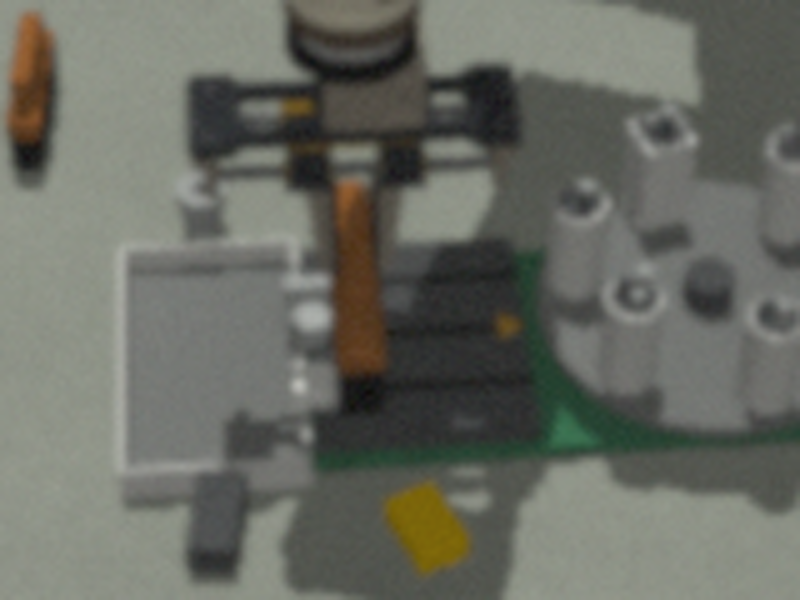

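All three offcuts are ahead of the brush at the bed's edge: angle (310,285), hex (314,320) and block (300,380). I'll keep pushing.

>>> arm_command:
  steps:
    - {"dx":0.01,"dy":-0.15,"dz":0,"roll":0}
    - {"dx":0.02,"dy":-0.3,"dz":0,"roll":0}
    - {"dx":0.03,"dy":-0.45,"dz":0,"roll":0}
    - {"dx":0.04,"dy":-0.6,"dz":0,"roll":0}
    - {"dx":0.05,"dy":-0.75,"dz":0,"roll":0}
    - {"dx":0.06,"dy":-0.9,"dz":0,"roll":0}
    - {"dx":0.06,"dy":-1.05,"dz":0,"roll":0}
    - {"dx":0.07,"dy":-1.2,"dz":0,"roll":0}
    - {"dx":0.07,"dy":-1.2,"dz":0,"roll":0}
    - {"dx":0.07,"dy":-1.2,"dz":0,"roll":0}

```text
clock: 6.8
eef_pos: [0.5695, -0.0905, 0.2915]
ee_rot: [2.19, 0.068, -2.19]
force: [0.4, 0.1, -1.9]
gripper_width: 0.0196
```

>>> arm_command:
  steps:
    - {"dx":0,"dy":0,"dz":1.0,"roll":0}
    - {"dx":0,"dy":0,"dz":1.8,"roll":0}
    - {"dx":0,"dy":0.7,"dz":1.8,"roll":0}
    - {"dx":0,"dy":1.5,"dz":1.8,"roll":0}
    - {"dx":0,"dy":2.0,"dz":1.8,"roll":0}
    - {"dx":0,"dy":2.0,"dz":1.8,"roll":0}

```text
clock: 7.3
eef_pos: [0.5692, -0.0065, 0.3636]
ee_rot: [2.188, 0.075, -2.189]
force: [0.6, -0.2, -1.8]
gripper_width: 0.0198
```

Run:
```python
from h import *
st()
a=read_camera("scene")[150:270,170:330]
cv2.imwrite("pics/s5.png",cv2.resize(a,(800,600),interpolation=cv2.INTER_CUBIC))
```

```text
t 7.3 pos [569.2  -6.5 363.6] jaw -86.2 down [-0.     0.002 -1.   ] q6 [-0.22  0.18  1.66  0.    1.31  1.28] F [ 0.6 -0.2 -1.8] w 19.8
```

View pics/s5.png

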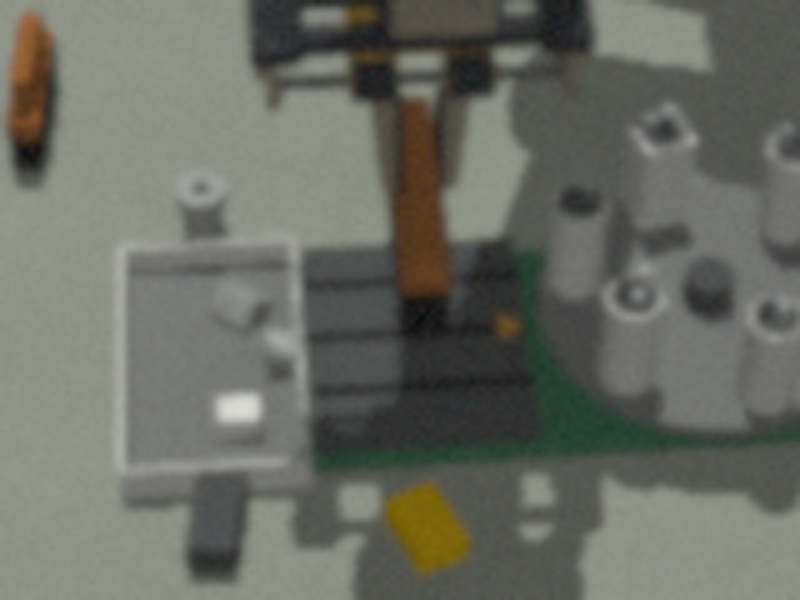

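The block (238,410) and angle (240,303) lie in the tray. The hex (280,348) seems to lean against the bed-side wall, so I'll check it closer with both cameras.

Run:
```python
from h import *
s=read_camera("scene");t=read_camera("top");cv2.imwrite("pics/sraw.png",s);cv2.imwrite("pics/traw.png",t)
A=cv2.resize(s[195:250,190:245],(400,400),interpolation=cv2.INTER_CUBIC)
B=cv2.resize(t[150:220,275:345],(400,400),interpolation=cv2.INTER_CUBIC)
cv2.imwrite("pics/c6.png",cv2.convertScaleAbs(np.hstack([A,B]),alpha=1.2))
for c in("scene","top"):
  for q in("offcut_hex","offcut_block","offcut_angle"):
    for r in outline_of(c,q):
      if r["bbox"][2]<20: print(c,q,round(r["conf"],2),np.round(r["bbox"],1),rect(c,r["region"],.024))
```

```text
scene offcut_block 0.56 [215.9 235.4   7.2  11.1] [ 625.8 -113.5   32.7   27.6    2.1]
top offcut_hex 0.45 [294.1 187.2   5.7   9.9] [563.6 -91.8  25.6  22.    0.8]
top offcut_angle 0.57 [301.  205.1   6.6   9.3] [ 515.2 -117.1   26.    25.5   57.1]
```

View pics/c6.png

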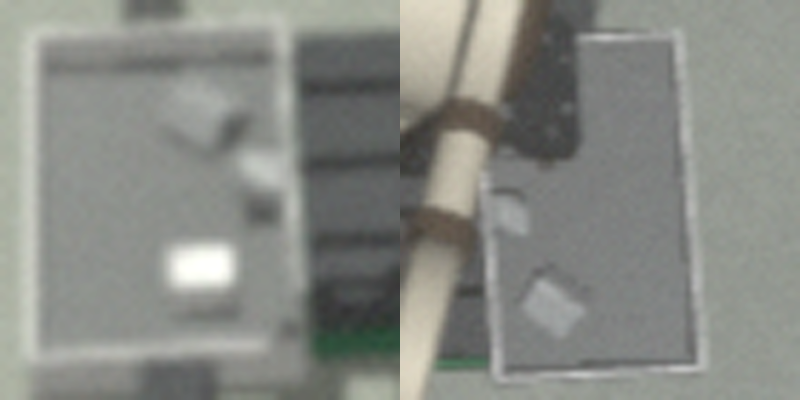

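Run:
```python
from h import *
for z in(.01,.02,.025,.03,.04):
  a=p2w("top",294.1,187.2,z)*1000
  print(z,np.round(a),np.round(p2w("scene",226,218,z)*1000), "block",np.round(p2w("scene",217.8,231.7,z)*1000))
```

```text
0.01 [565. -95.] [551. -90.] block [ 609. -114.]
0.02 [564. -94.] [560. -90.] block [ 617. -113.]
0.025 [563. -94.] [565. -89.] block [ 621. -113.]
0.03 [562. -93.] [569. -89.] block [ 626. -112.]
0.04 [560. -93.] [578. -88.] block [ 634. -112.]
```

The two cameras put the hex's visible surface at about 24 mm, just inside the tray wall, so it rests on the floor. Next I'll return the brush to its old place.

>>> arm_command:
  steps:
    - {"dx":-0.1,"dy":-0.5,"dz":0,"roll":0.1}
    - {"dx":-0.2,"dy":-1.2,"dz":0,"roll":0.2}
    - {"dx":-0.35,"dy":-2.0,"dz":0,"roll":0.3}
    - {"dx":-0.5,"dy":-2.8,"dz":0,"roll":0.4}
    - {"dx":-0.65,"dy":-3.6,"dz":0,"roll":0.5}
    - {"dx":-0.8,"dy":-4.4,"dz":0,"roll":0.6}
    - {"dx":-0.9,"dy":-5.1,"dz":0,"roll":0.7}
    - {"dx":-1.0,"dy":-5.8,"dz":0,"roll":0.75}
    - {"dx":-1.1,"dy":-6.3,"dz":0,"roll":0.75}
    - {"dx":-1.2,"dy":-6.6,"dz":0,"roll":0.75}
    - {"dx":-1.2,"dy":-6.6,"dz":-0.5,"roll":0.75}
    - {"dx":-1.2,"dy":-6.6,"dz":-1.2,"roll":0.75}

```text
clock: 8.75
eef_pos: [0.5222, -0.2759, 0.3182]
ee_rot: [2.16, 0.131, -2.148]
force: [0.4, -0.5, -2.2]
gripper_width: 0.0198
```

>>> arm_command:
  steps:
    - {"dx":0,"dy":0,"dz":-0.6,"roll":0}
    - {"dx":0,"dy":0,"dz":-1.0,"roll":0}
    - {"dx":0,"dy":0,"dz":-1.25,"roll":0}
    - {"dx":0,"dy":0,"dz":-1.35,"roll":0}
    - {"dx":0,"dy":0,"dz":-1.35,"roll":0}
    - {"dx":0,"dy":0,"dz":-1.35,"roll":0}

```text
clock: 9.25
eef_pos: [0.5219, -0.2743, 0.2626]
ee_rot: [2.156, 0.137, -2.153]
force: [-0.4, -0.0, -1.4]
gripper_width: 0.02
```

>>> arm_command:
  steps:
    - {"dx":0,"dy":0,"dz":-0.05,"roll":0}
    - {"dx":0,"dy":0,"dz":-0.1,"roll":0}
    - {"dx":0,"dy":0,"dz":-0.1,"roll":0}
    - {"dx":0,"dy":0,"dz":-0.1,"roll":0}

```text
clock: 9.58
eef_pos: [0.5216, -0.2742, 0.2578]
ee_rot: [2.156, 0.138, -2.155]
force: [0.0, -0.2, -1.3]
gripper_width: 0.0199
```

>>> arm_command:
  claw: 0
  steps:
    - {"dx":0,"dy":0,"dz":-0.01,"roll":0}
    - {"dx":0,"dy":0,"dz":-0.01,"roll":0}
    - {"dx":0,"dy":0,"dz":-0.01,"roll":0}
    - {"dx":0,"dy":0,"dz":-0.01,"roll":0}
    - {"dx":0,"dy":0,"dz":-0.01,"roll":0}
    - {"dx":0,"dy":0,"dz":-0.01,"roll":0}
    - {"dx":0,"dy":0,"dz":-0.01,"roll":0}
    - {"dx":0,"dy":0,"dz":-0.01,"roll":0}
    - {"dx":0,"dy":0,"dz":-0.01,"roll":0}

```text
clock: 10.33
eef_pos: [0.5215, -0.2741, 0.2571]
ee_rot: [2.155, 0.138, -2.155]
force: [-0.4, 0.4, -0.1]
gripper_width: 0.0778
```

>>> arm_command:
  steps:
    - {"dx":0,"dy":0,"dz":0.5,"roll":0}
    - {"dx":0,"dy":0,"dz":1.3,"roll":0}
    - {"dx":0,"dy":0,"dz":2.1,"roll":0}
    - {"dx":0,"dy":0,"dz":3.0,"roll":0}
    - {"dx":-0.5,"dy":0.5,"dz":3.5,"roll":0}
    - {"dx":-1.5,"dy":0.5,"dz":4.0,"roll":0}
    - {"dx":-2.0,"dy":0.5,"dz":4.0,"roll":0}
    - {"dx":-2.5,"dy":0.5,"dz":4.0,"roll":0}

```text
clock: 11.0
eef_pos: [0.4204, -0.2539, 0.419]
ee_rot: [2.156, 0.135, -2.151]
force: [0.1, -1.6, -0.1]
gripper_width: 0.092
```

Run:
```python
from h import *
st()
s=read_camera("scene");t=read_camera("top")
A=cv2.resize(s[170:270,140:340],(800,400),interpolation=cv2.INTER_CUBIC)
B=cv2.resize(t[140:250,170:390],(400,200),interpolation=cv2.INTER_CUBIC)
C=cv2.resize(t[160:210,275:375],(400,200),interpolation=cv2.INTER_CUBIC)
cv2.imwrite("pics/c7.png",np.vstack([A,np.hstack([B,C])]))
```

```text
t 11.0 pos [ 420.4 -253.9  419. ] jaw -82.65 down [ 0.002 -0.003 -1.   ] q6 [-0.79 -0.07  1.81 -0.    1.4   0.65] F [ 0.1 -1.6 -0.1] w 92.0
```

View pics/c7.png

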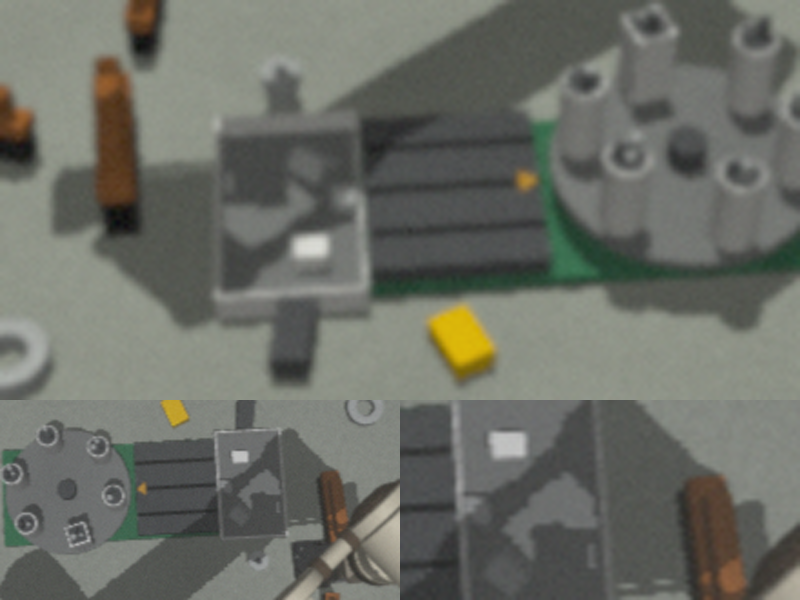

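The brush stands upright at the left of the scene crop (117,140), and the block and angle lie clear in the tray. The hex sits inside by the bed-side wall at (345,197). Next I'll refine the carousel geometry.

Run:
```python
from h import *
w=lambda x,y,z:1000*p2w("top",160+(x+.5)/3.636-.5,140+(y+.5)/3.636-.5,z)
s=lambda x,y,z:1000*p2w("scene",140+(x+.5)/4-.5,170+(y+.5)/4-.5,z)
P=np.array([w(x,y,.116) for x,y in[(131,72),(232,93),(264,190),(191,268),(90,246),(60,147)]])
a=P.mean(0);print("top axis",a.round(1))
d=P-a;print(np.hypot(*d.T).round(1),np.degrees(np.arctan2(d[:,1],d[:,0])).round(1))
Q=np.array([s(x,y,.116) for x,y in[(650,27),(742,175),(755,37),(628,152),(586,85)]])
print("scene axis",((Q[0]+Q[1])/2).round(1),((Q[2]+Q[3])/2).round(1),"sq",Q[0].round(1))
d=Q-Q[:4].mean(0);print(np.hypot(*d.T).round(1),np.degrees(np.arctan2(d[:,1],d[:,0])).round(1))
for n,x,y in[("arrow",527,180)]:print(n,s(x,y,.03).round(1))
print("tray",[s(x,y,.025).round(1) for x,y in[(217,118),(358,117),(367,292),(217,296)]])
```

```text
top axis [545.3 177. ]
[84.3 84.3 85.1 84.5 84.3 84.6] [  19.4  -40.8 -100.5 -161.2  139.4   79. ]
scene axis [549.3 179.6] [543.4 179.5] sq [469.7 152. ]
[81.5 87.1 85.1 80.7 82.9] [-160.3   18.5  140.   -42.8  -97.9]
arrow [555.3  54.3]
tray [array([ 481.7, -196.8]), array([480.7, -81.5]), array([664.6, -70. ]), array([ 668.2, -182.5])]
```

>>> arm_command:
  steps:
    - {"dx":0.1,"dy":0.9,"dz":-0.1,"roll":0.2}
    - {"dx":0.2,"dy":1.8,"dz":-0.2,"roll":0.4}
    - {"dx":0.3,"dy":2.8,"dz":-0.3,"roll":0.6}
    - {"dx":0.4,"dy":3.8,"dz":-0.4,"roll":0.8}
    - {"dx":0.5,"dy":4.8,"dz":-0.5,"roll":1.0}
    - {"dx":0.6,"dy":5.8,"dz":-0.6,"roll":1.2}
    - {"dx":0.7,"dy":6.8,"dz":-0.7,"roll":1.4}
    - {"dx":0.8,"dy":7.8,"dz":-0.8,"roll":1.7}
    - {"dx":0.9,"dy":8.7,"dz":-0.9,"roll":2.0}
    - {"dx":1.14,"dy":9.6,"dz":-1.0,"roll":2.37}
    - {"dx":1.14,"dy":10.1,"dz":-1.2,"roll":2.37}
    - {"dx":1.14,"dy":10.1,"dz":-1.2,"roll":2.37}

```text
clock: 12.1
eef_pos: [0.4668, 0.1535, 0.3674]
ee_rot: [2.035, 0.351, -2.041]
force: [-0.4, 0.7, -0.7]
gripper_width: 0.0921
```

Run:
```python
from h import *
st()
s=read_camera("scene")
cv2.imwrite("pics/c8.png",cv2.resize(s[110:240,260:400],(646,600),interpolation=cv2.INTER_CUBIC))
```

```text
t 12.1 pos [466.8 153.5 367.4] jaw -70.55 down [-0.003  0.001 -1.   ] q6 [ 0.07 -0.03  1.87  0.    1.3   1.3 ] F [-0.4  0.7 -0.7] w 92.1
```

View pics/c8.png

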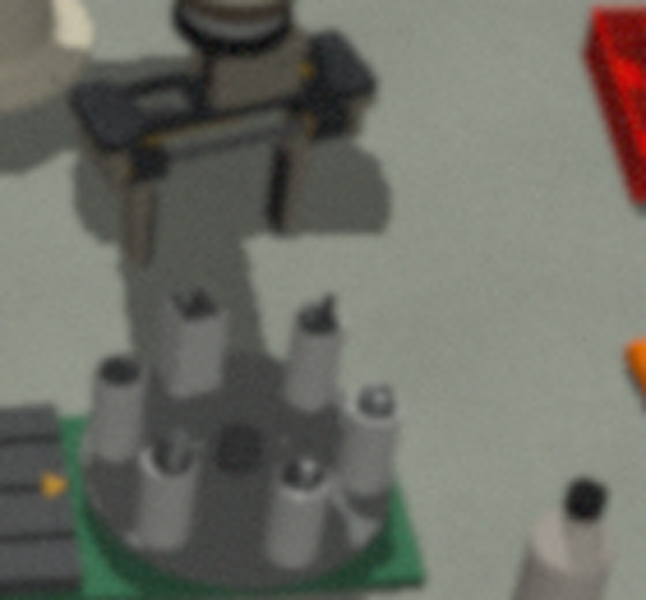

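The gripper is aligned over the square pot: its tips at (138,262) and (278,228) straddle the rim at (197,300). Descend and grip.

>>> arm_command:
  steps:
    - {"dx":0,"dy":-0.05,"dz":-0.6,"roll":0}
    - {"dx":0,"dy":-0.05,"dz":-1.2,"roll":0}
    - {"dx":0,"dy":-0.05,"dz":-1.7,"roll":0}
    - {"dx":0,"dy":-0.05,"dz":-2.1,"roll":0}
    - {"dx":0,"dy":-0.05,"dz":-2.4,"roll":0}
    - {"dx":0,"dy":-0.05,"dz":-2.4,"roll":0}
    - {"dx":0,"dy":-0.05,"dz":-2.4,"roll":0}

```text
clock: 12.73
eef_pos: [0.4673, 0.147, 0.273]
ee_rot: [2.04, 0.343, -2.042]
force: [0.4, -0.3, 0.1]
gripper_width: 0.0922
```

>>> arm_command:
  claw: 255
  steps:
    - {"dx":0,"dy":0,"dz":0,"roll":0}
    - {"dx":0,"dy":0,"dz":0,"roll":0}
    - {"dx":0,"dy":0,"dz":0,"roll":0}
    - {"dx":0,"dy":0,"dz":0,"roll":0}
    - {"dx":0,"dy":0,"dz":0,"roll":0}
    - {"dx":0,"dy":0,"dz":0,"roll":0}
    - {"dx":0,"dy":0,"dz":0,"roll":0}
    - {"dx":0,"dy":0,"dz":0,"roll":0}
    - {"dx":0,"dy":0,"dz":0,"roll":0}
    - {"dx":0,"dy":0,"dz":0,"roll":0}
    - {"dx":0,"dy":0,"dz":0,"roll":0}
    - {"dx":0,"dy":0,"dz":0,"roll":0}

```text
clock: 13.73
eef_pos: [0.4668, 0.1482, 0.273]
ee_rot: [2.039, 0.346, -2.041]
force: [-3.4, 3.2, 1.2]
gripper_width: 0.0341
```

Run:
```python
from h import *
st();p=observe()["eef_pos"]*1000
A=np.array([546,177.5])
d=p[:2]-A;th=np.degrees(np.arctan2(d[1],d[0]));r=np.hypot(*d);print("r",r,"th",th)
for t in range(0,77,4):
    t=min(t,74.8) if t<76 else 74.8
    q=A+R.from_euler("z",t,degrees=True).as_matrix()[:2,:2]@d
    print(t,np.round((q-p[:2])/40,2),round(t/5,2))
```

```text
t 13.73 pos [466.8 148.2 273. ] jaw -70.8 down [-0.001  0.001 -1.   ] q6 [0.06 0.09 1.95 0.   1.1  1.3 ] F [-3.4  3.2  1.2] w 34.1
r 84.40518091178568 th -159.6758340748491
0 [0. 0.] 0.0
4 [ 0.06 -0.14] 0.8
8 [ 0.12 -0.27] 1.6
12 [ 0.2 -0.4] 2.4
16 [ 0.28 -0.52] 3.2
20 [ 0.37 -0.63] 4.0
24 [ 0.47 -0.74] 4.8
28 [ 0.58 -0.84] 5.6
32 [ 0.69 -0.94] 6.4
36 [ 0.81 -1.02] 7.2
40 [ 0.93 -1.1 ] 8.0
44 [ 1.06 -1.17] 8.8
48 [ 1.2  -1.23] 9.6
52 [ 1.34 -1.28] 10.4
56 [ 1.48 -1.32] 11.2
60 [ 1.62 -1.35] 12.0
64 [ 1.77 -1.37] 12.8
68 [ 1.92 -1.38] 13.6
72 [ 2.06 -1.38] 14.4
74.8 [ 2.17 -1.37] 14.96
```

>>> arm_command:
  steps:
    - {"dx":0.03,"dy":-0.07,"dz":0,"roll":0.4}
    - {"dx":0.06,"dy":-0.14,"dz":0,"roll":0.8}
    - {"dx":0.12,"dy":-0.27,"dz":0,"roll":1.6}
    - {"dx":0.2,"dy":-0.4,"dz":0,"roll":2.4}
    - {"dx":0.28,"dy":-0.52,"dz":0,"roll":3.2}
    - {"dx":0.37,"dy":-0.63,"dz":0,"roll":4.0}
    - {"dx":0.47,"dy":-0.74,"dz":0,"roll":4.8}
    - {"dx":0.58,"dy":-0.84,"dz":0,"roll":5.6}
    - {"dx":0.69,"dy":-0.94,"dz":0,"roll":6.4}
    - {"dx":0.81,"dy":-1.02,"dz":0,"roll":7.2}
    - {"dx":0.81,"dy":-1.02,"dz":0,"roll":7.2}

```text
clock: 14.65
eef_pos: [0.4999, 0.1074, 0.273]
ee_rot: [1.64, 0.862, -1.639]
force: [-1.9, 6.5, 0.8]
gripper_width: 0.0339
```

Run:
```python
from h import *
st();p=observe()["eef_pos"]*1000
# circle check: axis from two tool poses, turned by jaw change
p0=np.array([466.8,148.2]);r=R.from_rotvec(observe()["ee_rot"]).as_matrix();a=np.arctan2(r[1,1],r[0,1])+np.radians(70.8)
M=np.array([[np.cos(a),-np.sin(a)],[np.sin(a),np.cos(a)]]);print("axis",np.linalg.solve(np.eye(2)-M,p[:2]-M@p0),np.degrees(a))
for c in("top","scene"):
    for r_ in outline_of(c,"oil_bottle")[:1]: print(c,np.round(r_["bbox"]))
```

```text
t 14.65 pos [499.9 107.4 273. ] jaw -34.65 down [-0.     0.002 -1.   ] q6 [-0.03  0.14  1.89  0.    1.11  0.58] F [-1.9  6.5  0.8] w 33.9
axis [545.8625159  178.48049557] 36.14887080491792
top [146. 153.  26.  22.]
scene [384. 232.  18.  36.]
```

>>> arm_command:
  steps:
    - {"dx":0.06,"dy":-0.04,"dz":0,"roll":0.4}
    - {"dx":0.12,"dy":-0.08,"dz":0,"roll":0.8}
    - {"dx":0.25,"dy":-0.15,"dz":0,"roll":1.6}
    - {"dx":0.39,"dy":-0.21,"dz":0,"roll":2.4}
    - {"dx":0.53,"dy":-0.26,"dz":0,"roll":3.2}
    - {"dx":0.67,"dy":-0.3,"dz":0,"roll":4.0}
    - {"dx":0.81,"dy":-0.33,"dz":0,"roll":4.8}
    - {"dx":0.96,"dy":-0.35,"dz":0,"roll":5.6}
    - {"dx":1.11,"dy":-0.36,"dz":0,"roll":6.4}
    - {"dx":1.25,"dy":-0.36,"dz":0,"roll":7.2}
    - {"dx":1.36,"dy":-0.35,"dz":0,"roll":7.76}
    - {"dx":1.36,"dy":-0.35,"dz":0,"roll":7.76}

```text
clock: 15.75
eef_pos: [0.5539, 0.0945, 0.273]
ee_rot: [1.158, 1.246, -1.155]
force: [-5.0, 8.7, 3.5]
gripper_width: 0.034
```

>>> arm_command:
  steps:
    - {"dx":0,"dy":0,"dz":0,"roll":0}
    - {"dx":0,"dy":0,"dz":0,"roll":0}
    - {"dx":0,"dy":0,"dz":0,"roll":0}
    - {"dx":0,"dy":0,"dz":0,"roll":0}

```text
clock: 16.08
eef_pos: [0.5535, 0.0945, 0.273]
ee_rot: [1.16, 1.245, -1.157]
force: [-3.5, 8.9, 2.0]
gripper_width: 0.0342
```

Run:
```python
from h import *
st()
s=read_camera("scene");t=read_camera("top")
A=cv2.resize(s[130:260,150:360],(800,495),interpolation=cv2.INTER_CUBIC)
cv2.imwrite("pics/c9.png",A)
cv2.imwrite("pics/c10.png",cv2.resize(t[150:235,190:360],(800,400),interpolation=cv2.INTER_CUBIC))
```

```text
t 16.08 pos [553.5  94.5 273. ] jaw 3.99 down [-0.001  0.003 -1.   ] q6 [-0.05  0.26  1.75  0.    1.13 -0.12] F [-3.5  8.9  2. ] w 34.2
```

View pics/c9.png

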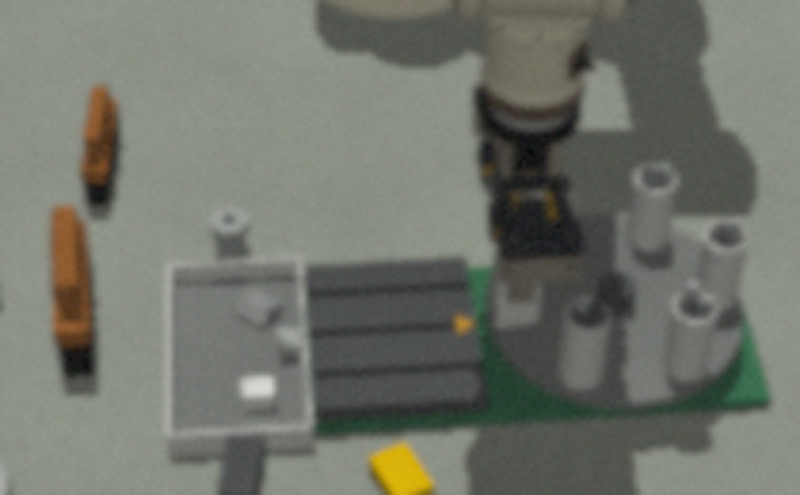

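View pics/c10.png

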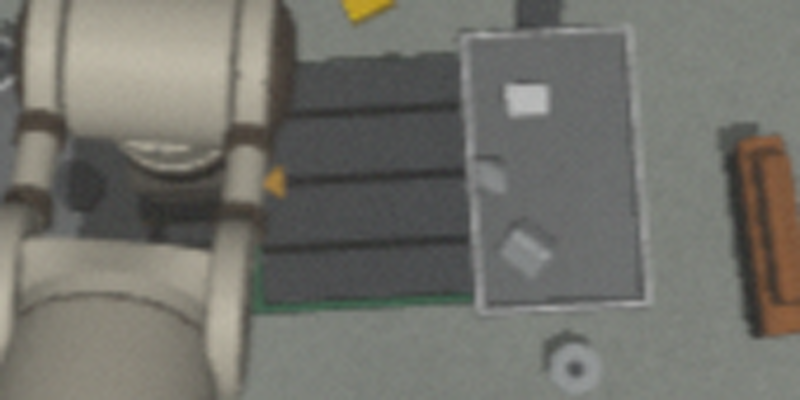

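The brush stands on its bristles, all three offcuts are inside the tray, and the square pot is gripped in line with the arrow at (465,324). The jaw is at 3.99°, against a measured station yaw of 3.6 to 4.3°. I'll hand in.

```bash
python3 -c "
from h import *
close_job();st()"
```

```text
the job is handed in; nothing more can be done
the job is handed in; nothing more can be done
```

The job is handed in at about 16 s on the robot's clock; it reports no verdict, so what follows is from my own measurements.

- **Sweep and brush:** I gripped the largest brush and swept the three offcuts into the chip tray in one pass. I then stood the brush back on its bristles, within a few millimetres of its old place. The last pictures show it standing upright and clear of the gripper.
- **Offcuts:** The block and the angle lie clear in the tray. The hex sits or leans against the tray's bed-side wall. Stereo put its visible surface about 24 mm above the bench, so I judged it below the 30 mm limit, but this is the least certain check.
- **Carousel:** I gripped the square pot and turned it about 75° at well under 1 rad/s, and the gripper is still closed on it. The opening is 34 mm, which matches the pot, with about 10 N at the wrist. The tool is about 2 mm from the estimated front point, against the 9 mm allowed.
- **Alignment:** My readings of the station's angle differ slightly (3.6 to 4.3°). I used 4.0°, so any error there is under 1 mm at the pot.
- **Other things on the bench:** Nothing I saw in the pictures had moved. I did not measure every item at the end.

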